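Lay out the parts of a stripped model car in their fitted trays

TASK

The model car has been stripped for service: put the large rear wheel, the small front wheel, the battery pack and the steering servo each into the tray whose pocket matches its shape and size, lying flat on the pocket's floor (wheels on their sides, servo upright, as they lie now). Set each part down rather than dropping it, and leave the glue bottle standing where it is.

Things in the scene. Friction and masses are not known exactly. Their poses are not given: they have to be found in the camera images.
- rear_wheel: the larger model-car wheel: black rubber tyre 62 mm in diameter, 28 mm wide, white hub, lying flat on its side (axle upright). Loose. Origin: centre of its underside; z up. About 70 g; grip across the diameter.
- front_wheel: the smaller model-car wheel: black rubber tyre 38 mm in diameter, 26 mm wide, white hub, lying flat on its side (axle upright). Loose. Origin: centre of its underside; z up. About 40 g; grip across the diameter.
- battery: the battery pack: a rigid black block 92 x 46 x 26 mm (x, y, z), with a bare aluminium panel and two brass contacts on top, lying flat. Loose. Origin: centre of its underside; z up. x is along its length; either way round will do. About 220 g; grip across the 46 mm width.
- servo: the steering servo: a small black upright box 40 x 20 mm (x, y) and 38 mm tall, with two mounting ears (54 mm long in x over both, 18 mm wide, 27 to 30 mm up) and a white horn on top (total height 44 mm). Loose. Origin: centre of its underside; z up. x is along its length; either way round will do. About 50 g; grip across the 20 mm width. Its ears pass above the tray's rim.
- tray_large_round: tray for the rear wheel: 98 x 98 mm with a round pocket 78 mm in diameter. Origin: centre of its underside, on the table; z up. The tray is fixed to the table, a grey block 10 mm tall; the pocket is centred, 6 mm deep, with a dark rubber floor 4 mm above the table, and has 8 mm of play all round its part (the rear wheel).
- tray_small_round: tray for the front wheel: 70 x 70 mm with a round pocket 54 mm in diameter. Origin: centre of its underside, on the table; z up. The tray is fixed to the table, a grey block 10 mm tall; the pocket is centred, 6 mm deep, with a dark rubber floor 4 mm above the table, and has 8 mm of play all round its part (the front wheel).
- tray_long: tray for the battery: 124 x 78 mm (x, y) with a rectangular pocket 108 x 62 mm, long side along x. Origin: centre of its underside, on the table; z up. The tray is fixed to the table, a grey block 10 mm tall; the pocket is centred, 6 mm deep, with a dark rubber floor 4 mm above the table, and has 8 mm of play all round its part (the battery).
- tray_short: tray for the servo: 74 x 54 mm (x, y) with a rectangular pocket 56 x 36 mm, long side along x. Origin: centre of its underside, on the table; z up. The tray is fixed to the table, a grey block 10 mm tall; the pocket is centred, 6 mm deep, with a dark rubber floor 4 mm above the table, and has 8 mm of play all round its part (the servo).
- glue_bottle: bystander: white glue bottle with a blue label, 40 mm in diameter, 130 mm tall, standing. Origin: centre of its underside. Light and easily toppled.
Mind the look-alikes: they are no part of the job. Leave any orange look-alike of the tray_long alone.

How it is judged:
At the end, for the whole second after the job is handed in: Each of the four parts is in its own matching pocket: its centre within 13 mm of the tray's centre in plan, its underside on the pocket floor (at most 6.5 mm above the tray's underside), upright as at the start (within 0.1 rad), at rest and released (horizontal distance between rear_wheel and tray_large_round below 0.013 m and z of rear_wheel in the frame of tray_large_round between 0.001 and 0.0065 m and angle between each of rear_wheel, front_wheel, battery, servo's own z axis and vertical below 0.1 rad and linear speed of each of rear_wheel, front_wheel, battery, servo below 0.02 m/s and contact force between each of rear_wheel, front_wheel, battery, servo and the fingers below 0.05 N and horizontal distance between front_wheel and tray_small_round below 0.013 m and z of front_wheel in the frame of tray_small_round between 0.001 and 0.0065 m and horizontal distance between battery and tray_long below 0.013 m and z of battery in the frame of tray_long between 0.001 and 0.0065 m and horizontal distance between servo and tray_short below 0.013 m and z of servo in the frame of tray_short between 0.001 and 0.0065 m); the robot touches nothing.
It fails at once if a part was dropped or thrown (faster than 0.7 m/s with no finger on it) ((linear speed of rear_wheel above 0.7 m/s and contact force between rear_wheel and the fingers below 0.01 N) or (linear speed of front_wheel above 0.7 m/s and contact force between front_wheel and the fingers below 0.01 N) or (linear speed of battery above 0.7 m/s and contact force between battery and the fingers below 0.01 N) or (linear speed of servo above 0.7 m/s and contact force between servo and the fingers below 0.01 N)).
It fails at once if the glue bottle was disturbed (moved over 20 mm or tipped) (distance of glue_bottle from where it was at the start of the episode above 0.02 m or angle between glue_bottle's own z axis and vertical above 0.3 rad).
It also fails if it takes over 96 s, if anything falls off the work surface, if the arm or the gripper's body presses on something with over 40 N, if the wrist force passes 120 N, or if a joint passes its speed limit or range.

ROBOT

A 7-joint arm with a two-finger parallel gripper is mounted at the origin on the work surface. World frame = base frame: x ahead of the robot, y to its left, z up, the work surface at z = 0. Lengths are in m, angles in rad, forces in N, time in s.
With the tool pointing down it reaches from about 0.4 to 0.85 m from the base axis. Payload 6.9 kg.
Tool frame: the origin (TCP) lies between the finger pads; the fingertips stand 14 mm ahead of it and the grasp point (between the pads) lies 5 mm behind it (bot.finger_overhang is the z of the fingertips in the tool frame, in m); z points along the fingers, y is the line along which they close (so a half turn about z gives the same grasp; the last joint's range is limited). The gripper opens to 85 mm and grips with 20 to 120 N. Pads are 22 mm wide; open, the fingers measure 114 mm over their backs; the gripper's body (76 mm by 85 mm) begins 54 mm behind the grasp point. The pads swing forward as they close: fully open they stand 13 mm farther back than shut.
Start: joints at [-1.093, 0.507, -0.238, 1.5, 0.126, 1.149, -0.155], TCP at [0.228, 0.582, 0.245] pointing down, gripper open.
Joint ranges: [-3.08, 3.08], [-0.24, 2.05], [-1.43, 1.35], [0, 2.5], [-1.52, 4.66], [0.17, 1.96], [-2.89, 2.89]. Speed limits (rad/s): [2.39, 2.39, 3.14, 3.14, 3.14, 3.14, 3.14].

INTERFACE

Orientations are given as a unit quaternion [x, y, z, w].
In Python, from rig import bot gives the robot as it stands.
- The arm moves only by the tool play_rows, never from a script. Its argument "increments" is a list that holds one entry, the list of rows, each a list of 7 numbers: the finger opening in mm, from 0 to 85.4, then the shift along the tool's x, y, z in mm, then the turn, a rotation vector about the tool's x, y, z in degrees. A call has 1 to 12 rows; each row is the pose to reach, as a shift and turn from the pose commanded when the call began, along the tool's axes at that moment; what a row does not reach only later rows make up. A row lasts 1/12 s, in which the tool goes at most 41.7 mm and 7.16 degrees, less where a joint would pass 70% of its speed; a pose out of reach is approached as far as the arm can. A call with a gripper value outside its range is refused whole. The fingers move at their own pace and stop on an object; the grip force is fixed at half the most. Time passes only in rows, so rows that repeat a pose let the fingers close. It gives the time, the measured TCP pose, the force, the opening and the grip force at its end, in the units of the state.
- bot.get_obs(): the state, without advancing time (a new reading comes with each control period).
- bot.read_camera(name): name is "side" or "top" or "wrist"; returns a dict with "frame" (400x640x3 uint8, blue, green, red), "fovy" (degrees; the focal length in pixels is half the picture's height over the tangent of half this angle, whatever the lens; pixels are square), "cx", "cy" (the principal point, pixels), "rvec" (rotation vector, rad) and "tvec" (3), from world to camera coordinates, as OpenCV has them; the wrist camera has in their place "tool_from_camera" (4x4, takes a point from camera to tool coordinates, whose origin is the TCP and whose axes are the flange's). Camera axes: x right, y down, z forward; pixel columns grow to the right and rows downward; lengths in m; the calibration is good to about 2 mm. A picture is of the moment at which its call begins: read the wrist's pose just before it. There is no depth.
- bot.sign_off(): hands the job in; it is judged then, once.
The state is a dict: "t": time; "joint_pos": joint angles; "joint_vel": joint speeds; "joint_torque": joint torques, N m; "ee_pos": TCP position; "eef_rot": TCP orientation; "contact_force": force on the tool from outside, world axes, zero at the start; "ft_torque": the same for the moment, N m; "finger_gap": opening from 0.0 (shut) to 1.0 (fully open); "grip_force": force on a finger pad.
Only numpy, scipy, OpenCV 4.12 (cv2) and the standard library are available. Lean on these libraries where they do the work, as an engineer would, in place of code of your own. Each camera call takes 0.05 s, during which the arm holds its last target. There are 200 camera calls.

## Working session

There is one attempt and no reset: what is moved stays moved. The work goes in short steps, Python scripts to look and compute and a tool call to move; the robot and the scene stay as the last step left them, time stands still between calls to the robot, and variables do not carry over. Pictures are saved under pics/ and viewed, at most 17 in all, crops included, and the job is handed in when it is done.

Besides the shell and the picture viewer there is one more tool, called after "Request:" as a command line: name --argument value ..., lists and objects as JSON in quotes. play_rows: Moves the arm, as the interface text tells. Its arguments: {"type":"object","properties":{"increments":{"type":"array","items":{"type":"array","items":{"type":"array","items":{"type":"number"}}}}},"required":["increments"]}

```bash
mkdir -p pics; ls; python3 - <<'E'
from rig import bot
import cv2,numpy as np
o=bot.get_obs(); print({k:np.round(v,3).tolist() for k,v in o.items()}, bot.finger_overhang)
for n in("top","side"):
    c=bot.read_camera(n); cv2.imwrite(f"pics/{n}0.png",c["frame"])
    print(n,{k:np.round(v,4).tolist() for k,v in c.items() if k!="frame"})
E
```

```text
pics
{'t': 0.0, 'joint_pos': [-1.093, 0.508, -0.238, 1.501, 0.126, 1.149, -0.155], 'joint_vel': [0.001, 0.001, -0.002, 0.001, -0.001, 0.001, -0.001], 'joint_torque': [0.001, -62.059, -2.186, -24.966, 0.013, 0.012, -0.0], 'ee_pos': [0.228, 0.582, 0.244], 'eef_rot': [0.185, 0.983, -0.001, -0.0], 'contact_force': [0.138, 0.154, 0.426], 'ft_torque': [0.079, 0.009, 0.034], 'grip_force': 0.0, 'finger_gap': 0.998} 0.014
top {'fovy': 42.5931, 'cx': 315.1065, 'cy': 196.9601, 'rvec': [2.171, -2.1988, 0.0554], 'tvec': [0.0278, 0.4936, 1.6475]}
side {'fovy': 46.2713, 'cx': 323.1808, 'cy': 203.7219, 'rvec': [1.9824, -0.5586, 0.3352], 'tvec': [-0.4137, 0.1891, 0.9129]}
```

View pics/top0.png

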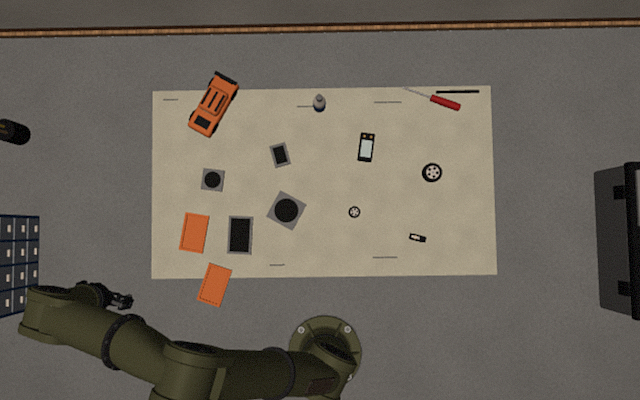

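View pics/side0.png

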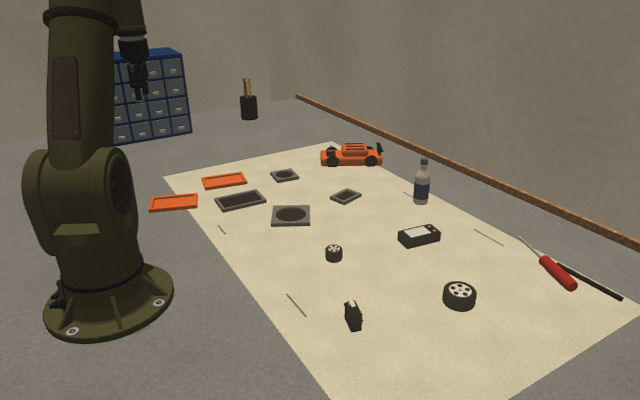

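Candidates (top view px):
- Wheels: rear (432,172), front (354,212). The car at (213,105) has wheels of its own, which I ignore.
- Battery (367,147) and servo (417,238).
- Trays: large round (286,210), small round (213,180), long grey (240,235), short (280,155).
- Orange look-alikes at (195,232) and (215,285), to be left alone.
- Bottle (319,103).

I choose the grey trays by their size and pocket shape.

```bash
cat > h.py <<'E'
import cv2,numpy as np
from scipy.spatial.transform import Rotation as R
from rig import bot
def K(c):
    f=200/np.tan(np.radians(c["fovy"]/2)); return np.array([[f,0,c["cx"]],[0,f,c["cy"]],[0,0,1]])
def back(c,px,z,Rw=None,o=None):
    """pixel -> world point on plane z"""
    px=np.atleast_2d(px).astype(float)
    d=np.c_[px,np.ones(len(px))]@np.linalg.inv(K(c)).T
    if Rw is None:
        Rc=cv2.Rodrigues(np.array(c["rvec"]))[0]; o=-Rc.T@np.array(c["tvec"]).ravel(); Rw=Rc.T
    d=d@Rw.T
    return (o+d*((z-o[2])/d[:,2])[:,None])[:,:2]
def wristcam():
    s=bot.get_obs(); c=bot.read_camera("wrist")
    T=np.eye(4); T[:3,:3]=R.from_quat(s["eef_rot"]).as_matrix(); T[:3,3]=s["ee_pos"]
    M=T@np.array(c["tool_from_camera"]); return c,M[:3,:3],M[:3,3]
def move(x,y,z,yaw,s=None):
    """shift (mm) & turn (deg) in tool axes for a straight-down goal; yaw = angle of closing line (tool y) in deg, mod 180"""
    s=s or bot.get_obs(); q=R.from_quat(s["eef_rot"]).as_matrix()
    sh=q.T@(np.array([x,y,z])-s["ee_pos"])*1e3
    best=None
    for k in(0,180):
        a=np.radians(yaw+k); Y=np.array([np.cos(a),np.sin(a),0]); Z=np.array([0,0,-1.]); G=np.c_[np.cross(Y,Z),Y,Z]
        r=np.degrees(R.from_matrix(q.T@G).as_rotvec())
        if best is None or np.linalg.norm(r)<np.linalg.norm(best): best=r
    return np.round(sh,1),np.round(best,1)
E
python3 - <<'E'
from h import *
c=bot.read_camera("top"); im=c["frame"]
S=4; big=cv2.resize(im,None,fx=S,fy=S,interpolation=cv2.INTER_CUBIC)
lab=cv2.cvtColor(big,cv2.COLOR_BGR2LAB).astype(float)
items=dict(rear=(432,172,.014),front=(354,212,.013),batt=(367,147,.013),servo=(417,238,.02),tL=(286,210,.008),tS=(213,180,.008),tLong=(240,235,.008),tShort=(280,155,.008),bottle=(319,103,.06))
tiles=[]
for n,(u,v,h) in items.items():
    r=26; x0,y0=(u-r)*S,(v-r)*S
    sub=lab[y0:y0+2*r*S,x0:x0+2*r*S]
    bg=np.median(lab[150*S:250*S:8,330*S:480*S:8].reshape(-1,3),axis=0)
    m=(np.linalg.norm(sub-bg,axis=2)>35).astype(np.uint8)
    cs,_=cv2.findContours(m,cv2.RETR_EXTERNAL,cv2.CHAIN_APPROX_NONE)
    ct=min((k for k in cs if cv2.contourArea(k)>300),key=lambda k:abs(cv2.pointPolygonTest(k,(r*S,r*S),True)) if cv2.pointPolygonTest(k,(r*S,r*S),False)<0 else 0)
    hull=cv2.convexHull(ct).reshape(-1,2)
    px=(hull+[x0,y0]+.5)/S-.5
    w=back(c,px,h)
    (cx,cy),(a,b),th=cv2.minAreaRect((w*1e3).astype(np.float32))
    if a<b:a,b,th=b,a,th+90
    print(n,"px",np.round(px.mean(0)),"xy %.1f %.1f size %.1f %.1f longaxis %.1f"%(cx,cy,a,b,(th+90)%180-90))
    t=big[y0:y0+2*r*S,x0:x0+2*r*S].copy(); cv2.drawContours(t,[hull.reshape(-1,1,2)],-1,(0,255,0),1); cv2.putText(t,n,(3,15),0,.5,(0,0,255),1); tiles.append(cv2.resize(t,(190,190)))
cv2.imwrite("pics/tiles.png",np.vstack([np.hstack(tiles[i:i+3]) for i in(0,3,6)]))
E
```

```text
rear px [431. 172.] xy 569.7 -356.8 size 67.5 63.8 longaxis -54.0
front px [354. 211.] xy 445.1 -103.1 size 39.4 39.0 longaxis 44.2
batt px [366. 146.] xy 655.3 -145.2 size 97.5 49.7 longaxis -8.5
servo px [418. 238.] xy 358.9 -304.1 size 56.8 23.5 longaxis 73.7
tL px [286. 212.] xy 452.9 116.7 size 98.7 97.2 longaxis 60.7
tS px [212. 180.] xy 556.1 356.3 size 72.9 70.5 longaxis 81.6
tLong px [239. 234.] xy 374.9 267.6 size 122.6 80.0 longaxis -3.2
tShort px [280. 155.] xy 634.2 135.5 size 75.7 53.7 longaxis 14.9
bottle px [318. 105.] xy 780.7 23.9 size 88.9 56.4 longaxis -59.9
```

View pics/tiles.png

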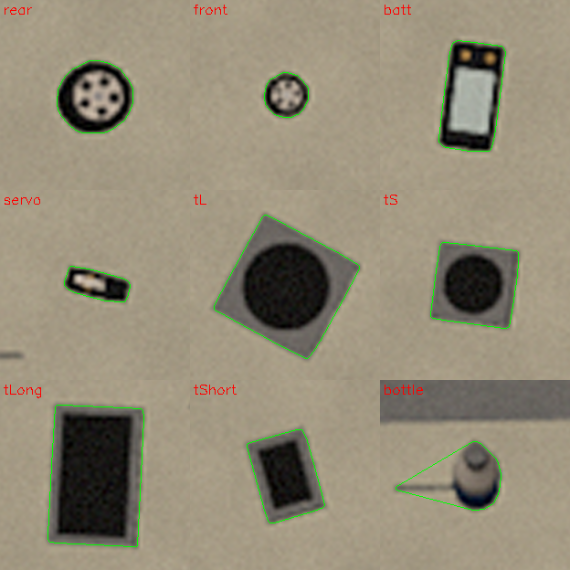

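The sizes match the descriptions: rear wheel 62, front 38, battery 92x46, and trays 98, 70, 124x78 and 74x54. All outlines are clean, apart from the bottle's, which took in a mat line. I'll start with the rear wheel.

```bash
python3 - <<'E'
from h import *
s=bot.get_obs(); Q=R.from_quat(s["eef_rot"]).as_matrix(); print(np.round(Q,3))
yaw=np.degrees(np.arctan2(Q[1,1],Q[0,1])); print(yaw, move(.5697,-.3568,.2,yaw))
E
```

```text
[[-0.931  0.364 -0.001]
 [ 0.364  0.931 -0.001]
 [ 0.    -0.001 -1.   ]]
68.64074345955697 (array([-660.4, -749.4,   45.6]), array([-0.1, -0. , -0. ]))
```

Request:
play_rows --increments '[[[85,-28,-31,2,0,0,0],[85,-55,-62,4,0,0,0],[85,-82,-94,6,0,0,0],[85,-110,-125,8,0,0,0],[85,-138,-156,10,0,0,0],[85,-165,-187,12,0,0,0],[85,-192,-219,14,0,0,0],[85,-220,-250,16,0,0,0],[85,-248,-281,18,0,0,0],[85,-275,-312,20,0,0,0],[85,-302,-344,22,0,0,0],[85,-330,-375,23,0,0,0]]]'

```text
t: 1.15
ee_pos: [0.3981, 0.111, 0.2222]
eef_rot: [0.185, 0.983, -0.0, -0.0]
contact_force: [0.7, 0.1, -0.8]
finger_gap: 0.989
grip_force: 0.0
```

Request:
play_rows --increments '[[[85,-28,-31,2,0,0,0],[85,-55,-62,4,0,0,0],[85,-82,-94,6,0,0,0],[85,-110,-125,8,0,0,0],[85,-138,-156,10,0,0,0],[85,-165,-187,12,0,0,0],[85,-192,-219,14,0,0,0],[85,-220,-250,16,0,0,0],[85,-248,-281,18,0,0,0],[85,-275,-312,20,0,0,0],[85,-302,-344,22,0,0,0],[85,-330,-375,23,0,0,0]]]'

```text
t: 2.15
ee_pos: [0.5687, -0.3579, 0.1987]
eef_rot: [0.185, 0.983, 0.0, -0.0]
contact_force: [0.2, 0.1, 1.0]
finger_gap: 0.995
grip_force: 0.0
```

```bash
cat >> h.py <<'E'
def toppx(c,P):
    q,_=cv2.projectPoints(np.array([P],float),np.array(c["rvec"]),np.array(c["tvec"]),K(c),None); return q.ravel()
def wproj(c,Rw,o,P):
    p=K(c)@(Rw.T@(np.array(P)-o)); return p[:2]/p[2]
E
python3 - <<'E'
from h import *
c,Rw,o=wristcam(); im=c["frame"].copy(); print(np.round(bot.get_obs()["joint_pos"],2), c["fovy"],np.round(o,3))
p=wproj(c,Rw,o,[.5697,-.3568,.028]); print(p)
cv2.drawMarker(im,tuple(int(v) for v in p),(0,0,255),0,12,1); cv2.imwrite("pics/w1.png",im)
E
```

```text
[ 0.49  0.62  0.07  1.42 -0.04  1.1   1.76] 68.28827329563359 [ 0.494 -0.33   0.327]
[323.60305248 186.078703  ]
```

View pics/w1.png

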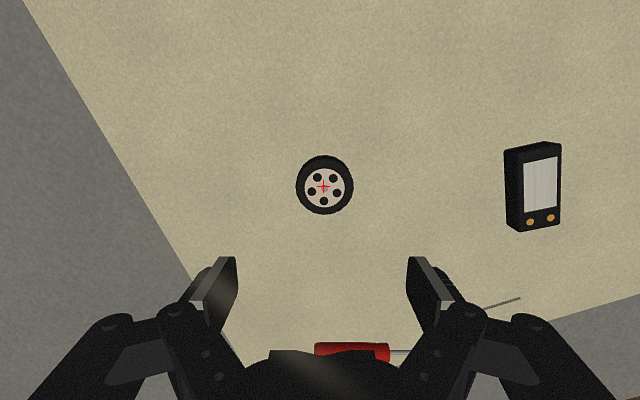

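The hub is at (324,187), where the measured position projected, so the top-view measurements are good to about 1 mm. I'll descend and grip.

Request:
play_rows --increments '[[[85,0,1,36,0,0,0],[85,0,1,72,0,0,0],[85,0,1,108,0,0,0],[85,-0.5,1.4,140,0,0,0],[85,-0.5,1.4,165,0,0,0],[85,-0.5,1.4,184,0,0,0],[85,-0.5,1.4,184,0,0,0],[40,-0.5,1.4,184,0,0,0],[40,-0.5,1.4,184,0,0,0],[40,-0.5,1.4,184,0,0,0],[40,-0.5,1.4,184,0,0,0],[40,-0.5,1.4,184,0,0,0]]]'

```text
t: 3.2
ee_pos: [0.5707, -0.3554, 0.0172]
eef_rot: [0.185, 0.983, -0.001, 0.001]
contact_force: [-0.8, 1.6, 5.9]
finger_gap: 0.705
grip_force: 65.3
```

Request:
play_rows --increments '[[[40,0,0,-10,0,0,0],[40,0,0,-30,0,0,0],[40,0,0,-60,0,0,0],[40,5,7,-90,0,0,0],[40,18,25,-110,0,0,0],[40,38,54,-115,0,0,0],[40,60,85,-115,0,0,0],[40,82,116,-115,0,0,0],[40,104,147,-115,0,0,0],[40,126,178,-115,0,0,0],[40,148,209,-115,0,0,0],[40,170,240,-115,0,0,0]]]'

```text
t: 4.2
ee_pos: [0.4983, -0.0678, 0.1313]
eef_rot: [0.185, 0.983, 0.0, 0.001]
contact_force: [1.4, -0.0, -0.5]
finger_gap: 0.707
grip_force: 65.1
```

Request:
play_rows --increments '[[[40,22,31,0,0,0,0],[40,44,62,0,0,0,0],[40,66,94,0,0,0,0],[40,88,126,0,0,0,0],[40,103,147,0,0,0,0],[40,109,156,0,0,0,0],[40,111,158,0,0,0,0],[40,111,158,20,0,0,0],[40,111,158,45,0,0,0],[40,111,158,65,0,0,0],[40,111,158,75,0,0,0],[40,111,158,75,0,0,0]]]'

```text
t: 5.2
ee_pos: [0.4525, 0.116, 0.0538]
eef_rot: [0.187, 0.982, -0.001, -0.001]
contact_force: [-0.3, 0.2, -0.1]
finger_gap: 0.707
grip_force: 65.1
```

```bash
python3 - <<'E'
from h import *
c,Rw,o=wristcam(); cv2.imwrite("pics/w2.png",c["frame"]); print(bot.get_obs()["ee_pos"],bot.get_obs()["contact_force"])
E
```

```text
[0.45301655 0.11628389 0.05484736] [0.87202637 0.33338212 0.29363675]
```

View pics/w2.png

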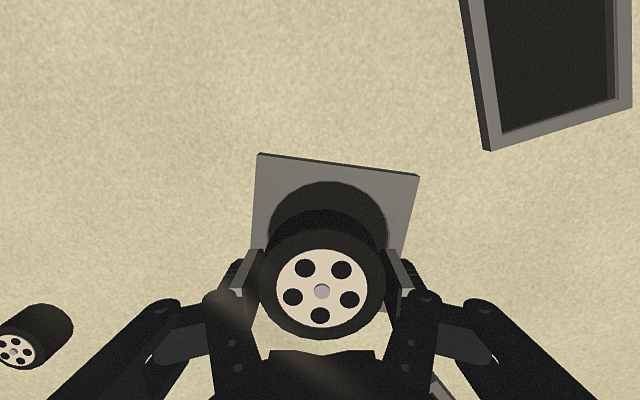

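The wheel is held level above its tray. I'll lower it 33.5 mm, release and rise.

Request:
play_rows --increments '[[[40,0,0,10,0,0,0],[40,0,0,20,0,0,0],[40,0,0,28,0,0,0],[40,0,0,32,0,0,0],[40,0,0,33.5,0,0,0],[40,0,0,33.5,0,0,0]]]'

```text
t: 5.75
ee_pos: [0.4532, 0.1179, 0.022]
eef_rot: [0.186, 0.983, -0.0, 0.0]
contact_force: [-1.3, 0.4, 0.3]
finger_gap: 0.702
grip_force: 65.1
```

Request:
play_rows --increments '[[[70,0,0,0,0,0,0],[85,0,0,0,0,0,0],[85,0,0,0,0,0,0],[85,0,0,0,0,0,0],[85,0,0,-15,0,0,0],[85,0,0,-45,0,0,0],[85,0,0,-85,0,0,0],[85,0,0,-110,0,0,0],[85,0,0,-130,0,0,0]]]'

```text
t: 6.5
ee_pos: [0.4536, 0.1183, 0.1544]
eef_rot: [0.185, 0.983, 0.001, 0.001]
contact_force: [0.1, -0.2, -0.6]
finger_gap: 0.993
grip_force: 0.0
```

```bash
python3 - <<'E'
from h import *
c,Rw,o=wristcam(); cv2.imwrite("pics/w3.png",c["frame"])
print("hub pred",wproj(c,Rw,o,[.4529,.1167,.032]))
print("front",move(.4451,-.1031,.15,68.6),"batt",move(.6553,-.1452,.15,81.5))
E
```

```text
hub pred [320.26177666 199.08324932]
front (array([ -71.5, -210.1,    6.6]), array([0.3, 0.3, 0. ])) batt (array([-282.6, -172.7,    7.9]), array([  0.2,   0.3, -12.9]))
```

View pics/w3.png

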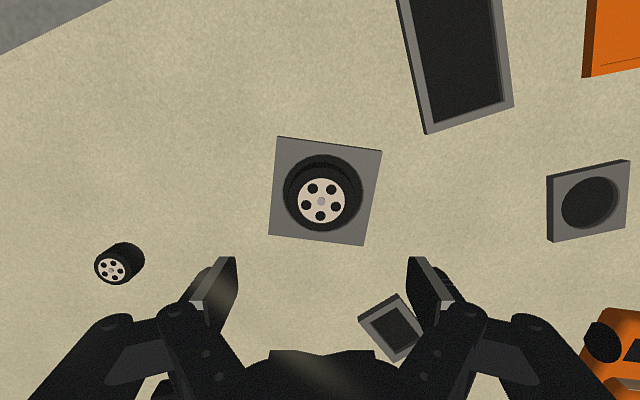

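The hub is at (321,201) against a predicted (320,199), so the rear wheel is seated and centred. Next is the front wheel.

Request:
play_rows --increments '[[[85,-8,-22,0,0,0,0],[85,-20,-60,0,0,0,0],[85,-33,-98,0,0,0,0],[85,-46,-136,0,0,0,0],[85,-59,-172,0,0,0,0],[85,-69,-200,0,0,0,0],[85,-72,-209,5,0,0,0],[85,-72,-209,30,0,0,0],[85,-72,-209,65,0,0,0],[85,-72,-209,95,0,0,0],[85,-72,-209,120,0,0,0],[85,-72,-209,132,0,0,0]]]'

```text
t: 7.55
ee_pos: [0.4426, -0.1019, 0.0171]
eef_rot: [0.185, 0.983, 0.0, -0.002]
contact_force: [-0.3, -0.7, 0.3]
finger_gap: 0.997
grip_force: 0.0
```

Request:
play_rows --increments '[[[85,0,0,0,0,0,0],[20,0,0,0,0,0,0],[20,0,0,0,0,0,0],[20,0,0,0,0,0,0],[20,0,0,0,0,0,0],[20,0,0,0,0,0,0],[20,0,0,0,0,0,0]]]'

```text
t: 8.13
ee_pos: [0.4447, -0.1027, 0.0212]
eef_rot: [0.185, 0.983, 0.0, 0.001]
contact_force: [-1.4, 0.0, 9.2]
finger_gap: 0.424
grip_force: 59.0
```

```bash
python3 - <<'E'
from h import *
s=bot.get_obs(); print(s["ee_pos"],move(.5561,.3563,.13,68.6))
E
```

```text
[ 0.44472255 -0.10269344  0.02120391] (array([  63.2,  468.1, -108.7]), array([0. , 0.1, 0. ]))
```

Request:
play_rows --increments '[[[20,0,0,-10,0,0,0],[20,0,0,-30,0,0,0],[20,0,0,-60,0,0,0],[20,1,9,-90,0,0,0],[20,4,30,-105,0,0,0],[20,8,62,-108,0,0,0],[20,13,100,-108,0,0,0],[20,18,138,-108,0,0,0],[20,23,176,-108,0,0,0],[20,28,214,-108,0,0,0],[20,34,252,-108,0,0,0],[20,39,290,-108,0,0,0]]]'

```text
t: 9.13
ee_pos: [0.5133, 0.1837, 0.1287]
eef_rot: [0.185, 0.983, 0.0, 0.0]
contact_force: [0.1, -0.1, -0.3]
finger_gap: 0.42
grip_force: 60.0
```

Request:
play_rows --increments '[[[20,5,38,0,0,0,0],[20,10,76,0,0,0,0],[20,15,114,0,0,0,0],[20,20,148,0,0,0,0],[20,23,170,0,0,0,0],[20,24,178,0,0,0,0],[20,24,178,20,0,0,0],[20,24,178,45,0,0,0],[20,24,178,65,0,0,0],[20,24,178,75,0,0,0],[20,24,178,75,0,0,0]]]'

```text
t: 10.05
ee_pos: [0.5545, 0.3544, 0.0509]
eef_rot: [0.186, 0.983, -0.002, -0.001]
contact_force: [0.1, 0.0, 0.5]
finger_gap: 0.423
grip_force: 60.0
```

```bash
python3 - <<'E'
from h import *
c,Rw,o=wristcam(); cv2.imwrite("pics/w4.png",c["frame"]); s=bot.get_obs(); print(s["ee_pos"],move(.5561,.3563,.0252,68.6,s))
E
```

```text
[0.55543546 0.35511423 0.05249169] (array([-0.2,  1.4, 27.3]), array([-0.1, -0. , -0. ]))
```

View pics/w4.png

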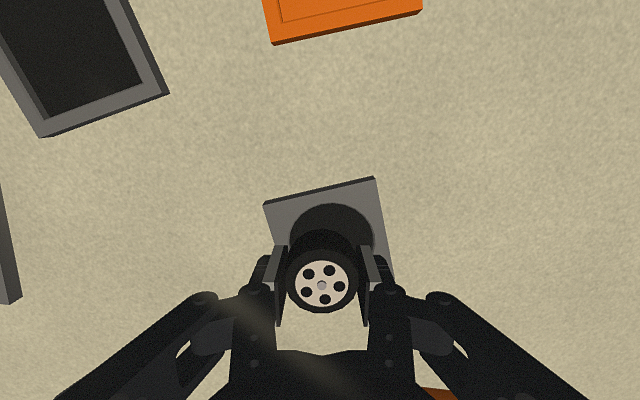

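The wheel is level and over the small round pocket. I'll lower it.

Request:
play_rows --increments '[[[20,0,1,10,0,0,0],[20,0,1.4,18,0,0,0],[20,0,1.4,24,0,0,0],[20,0,1.4,27,0,0,0],[20,0,1.4,28,0,0,0],[20,0,1.4,28,0,0,0]]]'

```text
t: 10.6
ee_pos: [0.556, 0.3574, 0.0253]
eef_rot: [0.185, 0.983, -0.0, -0.0]
contact_force: [-2.3, -0.8, 4.3]
finger_gap: 0.42
grip_force: 60.7
```

Request:
play_rows --increments '[[[50,0,0,0,0,0,0],[60,0,0,0,0,0,0],[70,0,0,0,0,0,0],[70,0,0,0,0,0,0],[85,0,0,-15,0,0,0],[85,0,0,-45,0,0,0],[85,0,0,-85,0,0,0],[85,0,0,-110,0,0,0],[85,0,0,-130,0,0,0],[85,0,0,-130,0,0,0]]]'

```text
t: 11.43
ee_pos: [0.5585, 0.3586, 0.16]
eef_rot: [0.185, 0.983, 0.003, 0.003]
contact_force: [0.8, 0.1, 0.4]
finger_gap: 0.993
grip_force: 0.0
```

```bash
python3 - <<'E'
from h import *
c,Rw,o=wristcam(); cv2.imwrite("pics/w5.png",c["frame"][100:320,200:460])
print("hub pred crop",wproj(c,Rw,o,[.5561,.3563,.030])-[200,100])
print(bot.get_obs()["ee_pos"],"batt",move(.6553,-.1452,.15,81.5))
E
```

```text
hub pred crop [118.19738697  94.80475104]
[0.55753103 0.35806672 0.15742971] batt (array([-274.4, -433.1,    6.5]), array([  0.2,   0.2, -12.9]))
```

View pics/w5.png

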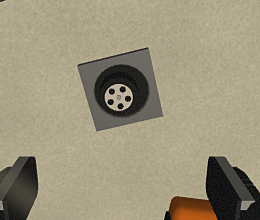

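The hub is at crop (119,96) against a predicted (118,95), so the front wheel is seated. Next is the battery.

Request:
play_rows --increments '[[[85,-11,-18,0,0,0,-2],[85,-33,-51,0,0,0,-4],[85,-55,-86,0,0,0,-6],[85,-77,-121,0,0,0,-8],[85,-99,-156,0,0,0,-10],[85,-121,-191,0,0,0,-12],[85,-143,-226,0,0,0,-12.9],[85,-166,-261,0,0,0,-12.9],[85,-188,-296,0,0,0,-12.9],[85,-210,-331,0,0,0,-12.9],[85,-232,-366,0,0,0,-12.9],[85,-254,-400,0,0,0,-12.9]]]'

```text
t: 12.48
ee_pos: [0.6464, -0.1098, 0.1533]
eef_rot: [0.074, 0.997, 0.0, -0.001]
contact_force: [0.8, -0.3, 0.2]
finger_gap: 0.998
grip_force: 0.0
```

Request:
play_rows --increments '[[[85,0,0,0,0,0,0],[85,0,0,0,0,0,0]]]'

```text
t: 12.65
ee_pos: [0.6462, -0.1118, 0.153]
eef_rot: [0.077, 0.997, -0.001, -0.001]
contact_force: [-0.1, 1.3, 0.2]
finger_gap: 0.995
grip_force: 0.0
```

```bash
python3 - <<'E'
from h import *
print(bot.get_obs()["ee_pos"],"batt",move(.6553,-.1452,.018,81.5))
E
```

```text
[ 0.64616206 -0.11179535  0.15297365] batt (array([-14.5, -31.4, 135. ]), array([-0.1, -0.1, -0.3]))
```

Request:
play_rows --increments '[[[85,-7,-16,5,0,0,0],[85,-14,-31,20,0,0,0],[85,-14,-32,50,0,0,0],[85,-14,-32,85,0,0,0],[85,-14,-32,115,0,0,0],[85,-14,-32,130,0,0,0],[85,-14,-32,135,0,0,0],[85,-14,-32,135,0,0,0],[25,-14,-32,135,0,0,0],[25,-14,-32,135,0,0,0],[25,-14,-32,135,0,0,0],[25,-14,-32,135,0,0,0]]]'

```text
t: 13.65
ee_pos: [0.6573, -0.1417, 0.0218]
eef_rot: [0.074, 0.997, -0.0, 0.002]
contact_force: [-0.8, 0.1, -1.4]
finger_gap: 0.522
grip_force: 62.3
```

Request:
play_rows --increments '[[[25,0,0,0,0,0,0],[25,0,0,0,0,0,0],[25,0,0,0,0,0,0]]]'

```text
t: 13.9
ee_pos: [0.6573, -0.1418, 0.0218]
eef_rot: [0.074, 0.997, -0.0, 0.002]
contact_force: [-0.5, -0.3, 5.6]
finger_gap: 0.521
grip_force: 63.4
```

```bash
python3 - <<'E'
from h import *
print(bot.get_obs()["ee_pos"],"tray",move(.3749,.2676,.14,86.8))
E
```

```text
[ 0.6573339  -0.14175427  0.02179339] tray (array([ 339.3,  363.2, -119.4]), array([-0. ,  0.2, -5.3]))
```

Request:
play_rows --increments '[[[25,0,0,-10,0,0,0],[25,0,0,-30,0,0,0],[25,0,0,-60,0,0,0],[25,8,8,-90,0,0,-1],[25,24,26,-110,0,0,-2],[25,46,50,-119,0,0,-3],[25,71,76,-119,0,0,-4],[25,96,103,-119,0,0,-5.3],[25,121,130,-119,0,0,-5.3],[25,146,157,-119,0,0,-5.3],[25,171,184,-119,0,0,-5.3],[25,196,210,-119,0,0,-5.3]]]'

```text
t: 14.9
ee_pos: [0.492, 0.0966, 0.1397]
eef_rot: [0.028, 1.0, 0.0, 0.0]
contact_force: [0.6, 0.6, -2.7]
finger_gap: 0.523
grip_force: 62.5
```

```bash
python3 - <<'E'
from h import *
print(bot.get_obs()["ee_pos"],"tray",move(.3749,.2676,.055,86.8))
E
```

```text
[0.49199427 0.09661096 0.1397104 ] tray (array([126.4, 164.2,  84.7]), array([0., 0., 0.]))
```

Request:
play_rows --increments '[[[25,25,32,0,0,0,0],[25,50,65,0,0,0,0],[25,75,97,0,0,0,0],[25,100,130,0,0,0,0],[25,118,153,0,0,0,0],[25,125,162,0,0,0,0],[25,127,165,5,0,0,0],[25,127,165,30,0,0,0],[25,127,165,60,0,0,0],[25,127,165,80,0,0,0],[25,127,165,84,0,0,0],[25,127,165,84,0,0,0]]]'

```text
t: 15.9
ee_pos: [0.3756, 0.2656, 0.054]
eef_rot: [0.028, 1.0, -0.001, -0.001]
contact_force: [0.6, 0.1, -2.2]
finger_gap: 0.521
grip_force: 62.3
```

```bash
python3 - <<'E'
from h import *
c,Rw,o=wristcam(); cv2.imwrite("pics/w6.png",c["frame"]); s=bot.get_obs(); print(s["ee_pos"],move(.3749,.2676,.0258,86.8,s))
E
```

```text
[0.37612531 0.26613018 0.05496251] (array([ 1.3,  1.4, 29.2]), array([-0.1, -0. , -0. ]))
```

View pics/w6.png

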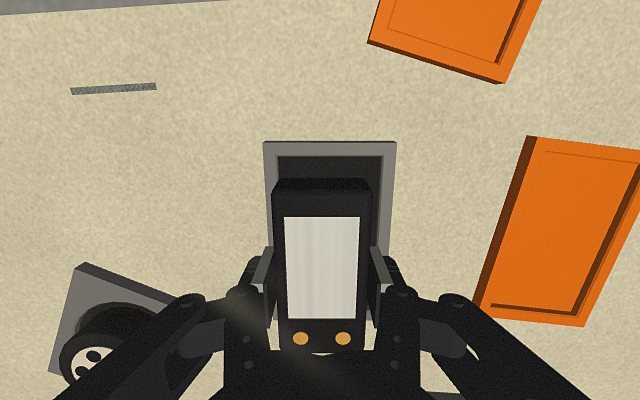

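```bash
python3 - <<'E'
from h import *
c,Rw,o=wristcam()
print("tray outer far corners",back(c,[[263,142],[396,142]],.010,Rw,o))
print("batt top: far corners",back(c,[[275,191],[371,191]],.058,Rw,o),"near",back(c,[[278,352],[367,352]],.058,Rw,o))
a=np.radians(-3.2); A=np.array([[np.cos(a),-np.sin(a)],[np.sin(a),np.cos(a)]])
print("tray pred",[.3749,.2676]+np.array([[-.062,-.039],[-.062,.039]])@A.T)
E
```

```text
tray outer far corners [[0.31456987 0.2348304 ]
 [0.31882274 0.31174625]]
batt top: far corners [[0.33107901 0.24735979]
 [0.33340934 0.28962704]] near [[0.42026889 0.23966403]
 [0.42285667 0.28717684]]
tray pred [[0.31081963 0.23212174]
 [0.31517371 0.31000012]]
```

Request:
play_rows --increments '[[[25,0,2.5,8,0,0,0],[25,0,2.5,16,0,0,0],[25,0,2.5,23,0,0,0],[25,0,2.5,27,0,0,0],[25,0,2.5,29,0,0,0],[25,0,2.5,29,0,0,0]]]'

```text
t: 16.5
ee_pos: [0.3755, 0.2693, 0.0258]
eef_rot: [0.028, 1.0, -0.0, -0.0]
contact_force: [-1.1, -0.0, -0.2]
finger_gap: 0.522
grip_force: 62.6
```

The battery's weight is off the gripper, so it's on the floor. I'll release.

Request:
play_rows --increments '[[[50,0,0,0.3,0,0,0],[60,0,0,0.3,0,0,0],[70,0,0,0,0,0,0],[70,0,0,0,0,0,0],[70,0,0,-15,0,0,0],[70,0,0,-45,0,0,0],[85,0,0,-85,0,0,0],[85,0,0,-110,0,0,0],[85,0,0,-130,0,0,0],[85,0,0,-130,0,0,0]]]'

```text
t: 17.33
ee_pos: [0.3774, 0.2706, 0.1597]
eef_rot: [0.028, 1.0, 0.002, 0.003]
contact_force: [-0.6, 0.1, -0.4]
finger_gap: 0.995
grip_force: 0.0
```

```bash
python3 - <<'E'
from h import *
c,Rw,o=wristcam(); cv2.imwrite("pics/w7.png",c["frame"][60:360,160:480])
s=bot.get_obs(); print(s["ee_pos"],np.round(s["joint_pos"],2),"servo",move(.3589,-.3041,.15,163.7))
E
```

```text
[0.37672581 0.27021025 0.15777203] [-0.69  0.36  0.02  2.04 -0.01  0.74  0.85] servo (array([ -13.9, -574.4,    6. ]), array([  0. ,   0.3, -76.9]))
```

View pics/w7.png

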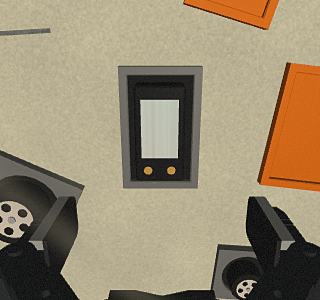

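The battery lies inside the pocket (crop centre about (160,130)). The servo is next, going out in an arc to stay within reach and turning +103° so joint 7 stays in range.

Request:
play_rows --increments '[[[85,-8,-22,0,0,0,6],[85,-16,-44,0,0,0,12],[85,-25,-66,0,0,0,19],[85,-33,-88,0,0,0,26],[85,-42,-110,0,0,0,33],[85,-50,-132,0,0,0,40],[85,-58,-154,0,0,0,47],[85,-67,-176,0,0,0,54],[85,-75,-198,0,0,0,61],[85,-83,-220,0,0,0,68],[85,-92,-242,0,0,0,75],[85,-100,-265,0,0,0,80]]]'

```text
t: 18.38
ee_pos: [0.4607, -0.0017, 0.1547]
eef_rot: [0.666, 0.746, -0.001, -0.0]
contact_force: [0.6, 0.0, -0.9]
finger_gap: 0.993
grip_force: 0.0
```

```bash
python3 - <<'E'
from h import *
s=bot.get_obs(); print(s["ee_pos"],np.round(s["joint_pos"],2),"servo",move(.3589,-.3041,.15,163.7))
E
```

```text
[ 0.46070419 -0.00167018  0.15471214] [-0.36  0.39  0.43  2.05 -0.24  0.75  0.33] servo (array([-289. , -135.3,    5.1]), array([-0.1,  0.1, 22.8]))
```

Request:
play_rows --increments '[[[85,-26,-12,0,0,0,4],[85,-58,-27,0,0,0,8],[85,-91,-42,0,0,0,12],[85,-124,-57,0,0,0,16],[85,-157,-73,0,0,0,20],[85,-190,-89,0,0,0,22.8],[85,-223,-104,0,0,0,22.8],[85,-256,-120,0,0,0,22.8],[85,-280,-131,0,0,0,22.8],[85,-289,-135,0,0,0,22.8],[85,-289,-135,0,0,0,22.8],[85,-289,-135,0,0,0,22.8]]]'

```text
t: 19.38
ee_pos: [0.3611, -0.3029, 0.1549]
eef_rot: [0.799, 0.602, -0.0, -0.001]
contact_force: [0.4, 1.0, 0.3]
finger_gap: 0.995
grip_force: 0.0
```

```bash
python3 - <<'E'
from h import *
c,Rw,o=wristcam(); im=c["frame"].copy()
a=np.radians(73.7); L=np.array([np.cos(a),np.sin(a)]); N=np.array([-L[1],L[0]])
for z,hx,hy in((.038,.02,.01),(.030,.027,.009)):
    for i in(-1,1):
        for j in(-1,1):
            p=wproj(c,Rw,o,[*(np.array([.3589,-.3041])+i*hx*L+j*hy*N),z]); cv2.circle(im,tuple(int(v+.5) for v in p),2,(0,0,255) if z>.035 else (0,255,0),-1)
p=wproj(c,Rw,o,[.3589,-.3041,.038]).astype(int)
k=im[p[1]-60:p[1]+60,p[0]-70:p[0]+70]; cv2.imwrite("pics/w8.png",cv2.resize(k,None,fx=4,fy=4))
s=bot.get_obs(); print(p,s["ee_pos"],np.round(s["joint_pos"],2),"servo",move(.3589,-.3041,.021,163.7))
E
```

```text
[319 202] [ 0.36152672 -0.30204466  0.15500649] [ 0.26  0.43  0.55  2.03 -0.31  0.77  0.72] servo (array([ -2.9,  -1.7, 134. ]), array([-0.1, -0.1,  0.4]))
```

View pics/w8.png

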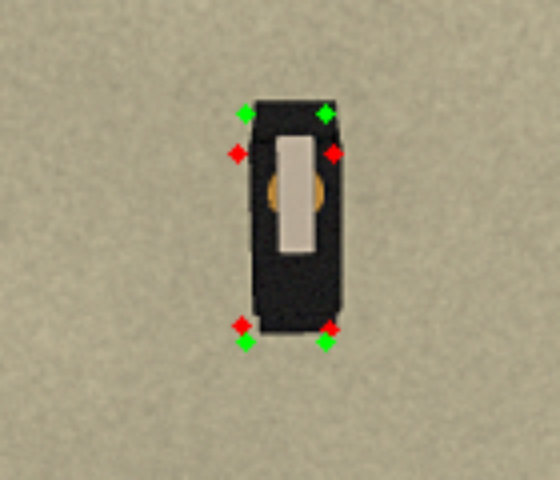

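The servo sits about 2.4 mm up and right of the prediction, so I'll go straight down from here.

Request:
play_rows --increments '[[[85,0,0.5,10,0,0,0],[85,0,0.5,40,0,0,0],[85,0,0.5,75,0,0,0],[85,0,0.5,105,0,0,0],[85,0,0.5,125,0,0,0],[85,0,0.5,133,0,0,0],[85,0,0.5,133,0,0,0],[60,0,0.5,133,0,0,0],[40,0,0.5,133,0,0,0],[25,0,0.5,133,0,0,0],[5,0,0.5,133,0,0,0],[5,0,0.5,133,0,0,0]]]'

```text
t: 20.43
ee_pos: [0.3623, -0.304, 0.0236]
eef_rot: [0.798, 0.602, 0.0, 0.001]
contact_force: [0.6, 0.5, -0.5]
finger_gap: 0.292
grip_force: 0.0
```

Request:
play_rows --increments '[[[5,0,0,0,0,0,0],[5,0,0,0,0,0,0],[5,0,0,0,0,0,0],[5,0,0,0,0,0,0]]]'

```text
t: 20.77
ee_pos: [0.3622, -0.304, 0.0236]
eef_rot: [0.798, 0.602, 0.0, 0.001]
contact_force: [-0.3, 1.5, 6.4]
finger_gap: 0.227
grip_force: 58.7
```

```bash
python3 - <<'E'
from h import *
s=bot.get_obs(); print(s["ee_pos"],"tray",move(.6342,.1355,.14,104.9))
E
```

```text
[ 0.36222114 -0.30399782  0.02364727] tray (array([ 497.3,  140.8, -116.2]), array([ 0.1, -0. , 59.1]))
```

Request:
play_rows --increments '[[[5,0,0,-10,0,0,0],[5,0,0,-30,0,0,0],[5,0,0,-60,0,0,0],[5,10,3,-90,0,0,5],[5,34,10,-110,0,0,11],[5,68,19,-116,0,0,17],[5,103,29,-116,0,0,23],[5,138,39,-116,0,0,30],[5,173,49,-116,0,0,36],[5,208,59,-116,0,0,42],[5,243,69,-116,0,0,48],[5,278,79,-116,0,0,54]]]'

```text
t: 21.77
ee_pos: [0.5149, -0.0562, 0.1392]
eef_rot: [0.985, 0.172, 0.0, -0.0]
contact_force: [0.4, -0.8, 0.0]
finger_gap: 0.224
grip_force: 58.5
```

```bash
python3 - <<'E'
from h import *
s=bot.get_obs(); print(s["ee_pos"],s["finger_gap"],"tray",move(.6342,.1355,.065,104.9))
E
```

```text
[ 0.51488893 -0.05622611  0.13916158] 0.2236083949676529 tray (array([ 177.1, -140.1,   74.3]), array([-0. , -0. ,  4.9]))
```

Request:
play_rows --increments '[[[5,26,-21,0,0,0,2],[5,53,-42,0,0,0,4.5],[5,80,-63,0,0,0,4.9],[5,107,-85,0,0,0,4.9],[5,134,-106,0,0,0,4.9],[5,158,-125,0,0,0,4.9],[5,172,-136,0,0,0,4.9],[5,177,-140,10,0,0,4.9],[5,177,-140,40,0,0,4.9],[5,177,-140,65,0,0,4.9],[5,177,-140,74,0,0,4.9],[5,177,-140,74,0,0,4.9]]]'

```text
t: 22.77
ee_pos: [0.6304, 0.1331, 0.0622]
eef_rot: [0.991, 0.131, -0.003, 0.0]
contact_force: [0.0, 0.8, -1.2]
finger_gap: 0.226
grip_force: 58.6
```

```bash
python3 - <<'E'
from h import *
c,Rw,o=wristcam(); im=c["frame"].copy()
a=np.radians(14.9); L=np.array([np.cos(a),np.sin(a)]); N=np.array([-L[1],L[0]])
for i in(-1,1):
    for j in(-1,1):
        p=wproj(c,Rw,o,[*(np.array([.6342,.1355])+i*.037*L+j*.027*N),.010]); print(np.round(p)); cv2.circle(im,tuple(int(v+.5) for v in p),2,(0,0,255),-1)
cv2.imwrite("pics/w9.png",im); s=bot.get_obs(); print(s["ee_pos"],move(.6342,.1355,.0276,104.9,s))
E
```

```text
[357. 273.]
[280. 273.]
[362. 169.]
[275. 168.]
[0.63169606 0.13288279 0.06416981] (array([ 3.2, -1.9, 36.6]), array([0. , 0.1, 0.2]))
```

View pics/w9.png

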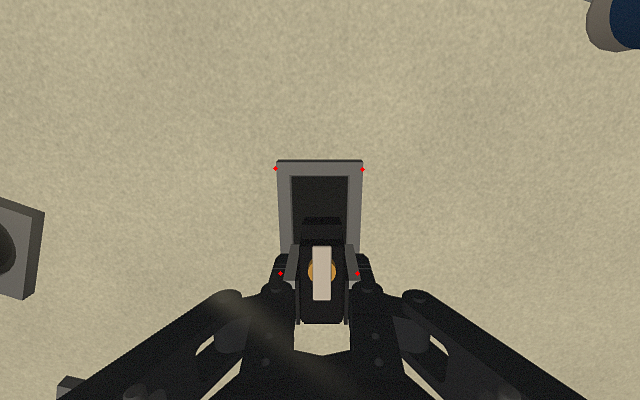

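```bash
python3 - <<'E'
from h import *
c,Rw,o=wristcam(); im=c["frame"]; s=bot.get_obs(); Q=R.from_quat(s["eef_rot"]).as_matrix()
def tool(px,z): return np.round(((np.c_[back(c,px,z,Rw,o),[z]*len(px)]-s["ee_pos"])@Q*1e3)[:,:2],1)
print("tray far corners",tool([[277,162],[363,162]],.010),"pocket far",tool([[291,176],[349,176]],.010))
print("ear edges far/near (z .0705)",tool([[323,238],[323,322]],.0705))
cv2.imwrite("pics/w10.png",cv2.resize(im[150:340,240:400],None,fx=3,fy=3,interpolation=cv2.INTER_CUBIC))
E
```

```text
tray far corners [[ 44.1 -27.3]
 [ 44.1  26.3]] pocket far [[ 35.2 -18.8]
 [ 35.2  17.8]]
ear edges far/near (z .0705) [[ 20.6   1.1]
 [-25.5   1.3]]
```

View pics/w10.png

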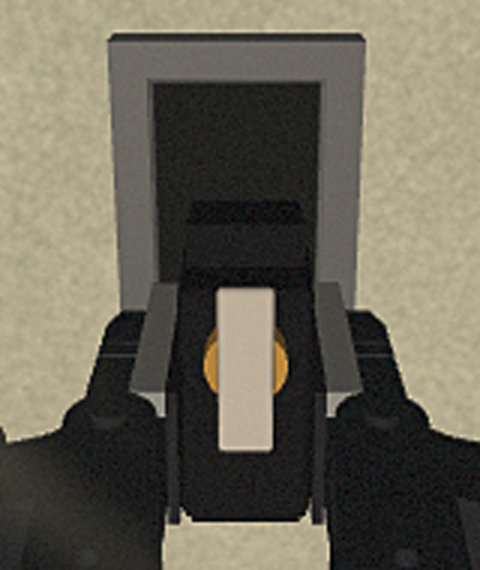

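Relative to the servo, the pocket is about 6 mm further along tool x and −1.7 mm along y. I'll correct for that and lower.

Request:
play_rows --increments '[[[5,2,-1,0,0,0,0],[5,5,-1.8,8,0,0,0],[5,5,-1.8,18,0,0,0],[5,5,-1.8,26,0,0,0],[5,5,-1.8,32,0,0,0],[5,5,-1.8,35,0,0,0],[5,5,-1.8,36,0,0,0],[5,5,-1.8,36,0,0,0]]]'

```text
t: 23.53
ee_pos: [0.6367, 0.1368, 0.0284]
eef_rot: [0.991, 0.132, -0.0, 0.0]
contact_force: [0.4, 0.1, -0.4]
finger_gap: 0.224
grip_force: 58.8
```

Request:
play_rows --increments '[[[5,0,0,0.8,0,0,0],[5,0,0,0.8,0,0,0]]]'

```text
t: 23.7
ee_pos: [0.6371, 0.1369, 0.0282]
eef_rot: [0.991, 0.132, 0.0, 0.0]
contact_force: [0.6, -0.5, -1.0]
finger_gap: 0.222
grip_force: 58.8
```

Request:
play_rows --increments '[[[5,0,0,1,0,0,0],[5,0,0,1,0,0,0]]]'

```text
t: 23.87
ee_pos: [0.6372, 0.1369, 0.0278]
eef_rot: [0.991, 0.132, 0.0, -0.0]
contact_force: [-0.2, 0.6, 4.2]
finger_gap: 0.226
grip_force: 59.1
```

It has touched down at z 0.0278, against 0.0276 expected. I'll release, rise straight up and check everything.

Request:
play_rows --increments '[[[20,0,0,-0.5,0,0,0],[30,0,0,-0.5,0,0,0],[45,0,0,-0.5,0,0,0],[60,0,0,-0.5,0,0,0],[60,0,0,-0.5,0,0,0],[60,0,0,-10,0,0,0],[60,0,0,-35,0,0,0],[60,0,0,-70,0,0,0],[60,0,0,-105,0,0,0],[60,0,0,-140,0,0,0],[60,0,0,-170,0,0,0],[60,0,0,-170,0,0,0]]]'

```text
t: 24.87
ee_pos: [0.6397, 0.1357, 0.2046]
eef_rot: [0.991, 0.131, 0.005, 0.0]
contact_force: [0.7, -0.1, 0.1]
finger_gap: 0.702
grip_force: 0.0
```

```bash
python3 - <<'E'
from h import *
c,Rw,o=wristcam(); w=c["frame"][80:320,190:450]
t=bot.read_camera("side")["frame"][110:260,140:460]
w=cv2.resize(w,None,fx=1.6,fy=1.6); t=cv2.resize(t,(416*800//800,195)); t=cv2.resize(bot.read_camera("side")["frame"][130:240,190:390],(416,229))
cv2.imwrite("pics/fin.png",cv2.resize(np.vstack([w,t]),None,fx=.95,fy=.95)); print(bot.get_obs()["contact_force"])
E
```

```text
[-0.91647161  0.0812559  -0.10732417]
```

View pics/fin.png

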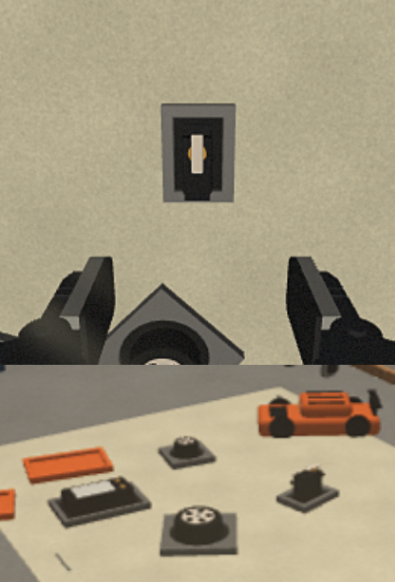

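```bash
python3 - <<'E'
from h import *
c,Rw,o=wristcam(); s=bot.get_obs(); Q=R.from_quat(s["eef_rot"]).as_matrix()
def tool(px,z): return np.round(((np.c_[back(c,px,z,Rw,o),[z]*len(px)]-s["ee_pos"])@Q*1e3)[:,:2],1)
print("tray",tool([[297,149],[345,149],[297,213],[344,213]],.01).mean(0))
cv2.imwrite("pics/fin2.png",cv2.resize(c["frame"][135:225,280:360],None,fx=6,fy=6,interpolation=cv2.INTER_CUBIC))
a=np.radians(14.9)
for z,h in((.034,.027),(.042,.02),(.004,.02)): print(z,[np.round((wproj(c,Rw,o,s["ee_pos"]*[1,1,0]+np.array([0,0,z])+Q[:,0]*k*h)-[280,135])*6) for k in(1,-1)])
E
```

```text
tray [-0.65  0.2 ]
0.034 [array([244., 155.]), array([244., 461.])]
0.042 [array([243., 206.]), array([243., 438.])]
0.004 [array([244., 164.]), array([244., 373.])]
```

View pics/fin2.png

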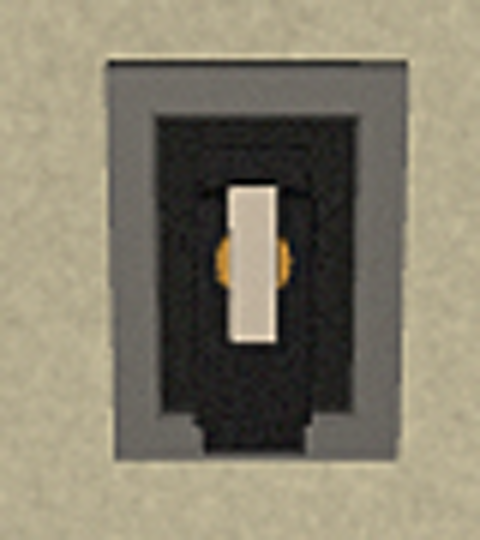

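The servo is about 2 mm off its tray's centre and upright. All four parts are seated and the arm is clear, so I'll hand it in.

```bash
python3 -c "
from rig import bot
print(bot.sign_off())"
```

```text
the job is handed in; nothing more can be done
None
```

All four parts are in their matching trays, set down and released, the glue bottle was never approached, and I handed the job in at about 25 s on the robot's clock; the hand-in returned no verdict.

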